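Step the well plate under the needle

TASK

Move the white well plate on its slides by its black knob: first bring the large round well centrally under the tip of the fixed needle and stop there for about two seconds. Then step on until the square well is centrally under the needle tip, and let go of the knob, leaving the plate there. Come in from the robot's side of the worktop: bottles in a bath and an analyser stand tall between the robot's right and the plate.

Things in the scene. Friction and masses are not known exactly. Their poses are not given: they have to be found in the camera images.
- needle_tip (a point): Tip of the fixed needle, pointing straight down, 52 mm above the worktop and 8 mm above the plate. It hangs from a level 9 mm rod (axis 85 mm above the worktop; needle head up to 100 mm) coming from a fixed stand left of the stage, its 110 mm tall post 160 mm from the needle. The stand's place differs between starts. Axes: x, y along the slides (+y to the post), z up.
- large_round_well (a point): Centre, on the top face (44 mm above the worktop), of the 30 mm round well, the largest round one of four in the white 116 x 120 mm plate. The plate rides on two crossed slides: it shifts level along its x and y (total 90 and 104 mm), also diagonally, never turns or lifts, drags with about 1 N and stays where left. Both wells reach the needle. Axes: x, y along the slides, z up.
- square_well (a point): Centre, on the top face (44 mm above the worktop), of the only square well, 26 mm wide, diagonally opposite the large round well in the same plate (52 mm nearer the robot and 64 mm farther right along the slides). The other two wells are 12 mm round ones. Axes as for the large round well.
- knob_top (a point): Centre of the top, 84 mm above the worktop, of the black upright knob fixed on a tongue at the plate's right side: a round 16 mm post, clear for 34 mm below the top, then an 8 mm high flared foot (26 mm wide) on the tongue's top at 42 mm. It moves with the plate. Nothing stands within 50 mm of it above the tongue. Axes: x, y along the slides, z up.

How it is judged:
On the way:
1. the large round well stays under the needle tip (within 12 mm) for a second (horizontal distance between large_round_well and needle_tip below 0.012 m), for 1 s.
At the end, for the whole second after the job is handed in: after the large round well has stood under the needle tip, the centre of the square well is within 12 mm (horizontally) of the needle tip and stays there with the knob released (horizontal distance between square_well and needle_tip below 0.012 m); the robot touches nothing.
It also fails if it takes over 42 s, if anything falls off the work surface, if the arm or the gripper's body presses on something with over 40 N, if the wrist force passes 120 N, or if a joint passes its speed limit or range.

ROBOT

A 7-joint arm with a two-finger parallel gripper is mounted at the origin on a cart in front of the work surface, level with it; the furniture and walls round the work are solid. World frame = base frame: x ahead of the robot, y to its left, z up, the work surface at z = 0. Lengths are in m, angles in rad, forces in N, time in s.
With the tool pointing down it reaches from about 0.425 to 0.875 m from the base axis. Payload 4.7 kg.
Tool frame: the origin (TCP) lies midway between the tips of the shut fingers; the grasp point (between the pads) lies 19 mm behind it (ctrl.grip_point_offset is the distance from the TCP to the grasp point, in m); z points along the fingers, y is the line along which they close (so a half turn about z gives the same grasp; the last joint's range is limited). The gripper opens to 87 mm and grips with 3 to 60 N. Pads are 19 mm wide; open, the fingers measure 117 mm over their backs; the gripper's body (75 mm by 190 mm) begins 51 mm behind the grasp point.
Start: joints at [1.213, 0.321, -0.07, 1.45, 0.023, 1.371, -0.057], TCP at [0.236, -0.606, 0.223] pointing down, gripper open.
Joint ranges: [-2.86, 2.86], [-0.3, 2.09], [-1.38, 1.24], [0.06, 2.45], [-1.56, 4.7], [0.09, 2.05], [-2.69, 2.69]. Speed limits (rad/s): [2.57, 2.57, 3.14, 3.14, 3.14, 3.14, 3.14].

INTERFACE

Orientations are given as a rotation vector (axis times angle).
In Python, from bench import ctrl gives the robot as it stands. The module is installed in compiled form; this text tells all that it offers.
- The arm moves only by the shell command python3 -m handwheel 'ROWS' [OPENING] [FORCE]. ROWS is JSON, a list of rows, each an object of numbers: "x", "y", "z": the shift along the tool's x, y, z in m; "wx", "wy", "wz": the turn, a rotation vector about the tool's x, y, z in degrees. A call has 1 to 10 rows; each row is the pose to reach, as a shift and turn from the pose commanded when the call began, along the tool's axes at that moment; what a row does not reach only later rows make up. A row lasts 1/12 s, in which the tool goes at most 41.7 mm and 7.16 degrees, less where a joint would pass 70% of its speed; a pose out of reach is approached as far as the arm can. A call with a gripper value outside its range is refused whole. OPENING is the finger opening in m, from 0 to 0.087, set as the call begins (- or left out, the last holds). The fingers move at their own pace and stop on an object; FORCE is the grip in N (left out, the last holds). Time passes only in rows, so rows that repeat a pose let the fingers close. It gives the time, the measured TCP pose, the force, the opening and the grip force at its end, in the units of the state.
- ctrl.get_state(): the state, without advancing time (a new reading comes with each control period).
- ctrl.get_image(name): name is "scene" or "top" or "wrist"; returns a dict with "image" (420x560x3 uint8, red, green, blue), "K" (3x3 intrinsics, pixels), "world_to_cam" (4x4, takes a point from world to camera coordinates); the wrist camera has in their place "hand_eye" (4x4, takes a point from camera to tool coordinates, whose origin is the TCP and whose axes are the flange's). Camera axes: x right, y down, z forward; pixel columns grow to the right and rows downward; lengths in m; the calibration is good to about 2 mm. A picture is of the moment at which its call begins: read the wrist's pose just before it. There is no depth.
- ctrl.close_job(): hands the job in; it is judged then, once.
The state is a dict: "time": time; "joint_positions": joint angles; "qd": joint speeds; "joint_torque": joint torques, N m; "position": TCP position; "tool_rot": TCP orientation; "ft_force": force on the tool from outside, world axes, zero at the start; "torque": the same for the moment, N m; "grip_width": opening from 0.0 (shut) to 1.0 (fully open); "grip_force": force on a finger pad.
Only numpy, scipy, OpenCV 4.12 (cv2) and the standard library are available. Lean on these libraries where they do the work, as an engineer would, in place of code of your own. Each camera call takes 0.05 s, during which the arm holds its last target. There are 200 camera calls.

## Working session

There is one attempt and no reset: what is moved stays moved. The work goes in short steps, Python scripts to look and compute and a shell command to move; the robot and the scene stay as the last step left them, time stands still between calls to the robot, and variables do not carry over. Pictures are saved under pics/ and viewed, at most 10 in all, crops included, and the job is handed in when it is done.

```bash
mkdir -p pics; cat > h.py <<'E'
import numpy as np, cv2
from bench import ctrl
from scipy.spatial.transform import Rotation as R
def snap(n,fn):
    s=ctrl.get_state(); d=ctrl.get_image(n)
    cv2.imwrite('pics/'+fn,d['image'][:,:,::-1])
    K=np.array(d['K'])
    if 'hand_eye' in d:
        T=np.eye(4);T[:3,:3]=R.from_rotvec(s['tool_rot']).as_matrix();T[:3,3]=s['position']
        C=T@np.array(d['hand_eye'])
    else: C=np.linalg.inv(np.array(d['world_to_cam']))
    np.savez('pics/'+fn[:-4]+'.npz',K=K,C=C,im=d['image'])
    return d['image'],K,C
def ray(K,C,u,v):
    return C[:3,3],C[:3,:3]@np.linalg.solve(K,[u,v,1.])
def plane(K,C,u,v,z):
    o,r=ray(K,C,u,v); return o+r*(z-o[2])/r[2]
def proj(K,C,p):
    q=K@(np.linalg.inv(C)@np.r_[p,1])[:3]; return q[:2]/q[2]
def cross(a,b):
    (o1,d1),(o2,d2)=a,b
    t=np.linalg.lstsq(np.c_[d1,-d2],o2-o1,rcond=None)[0]
    p,q=o1+t[0]*d1,o2+t[1]*d2
    return (p+q)/2,np.linalg.norm(p-q)
E
python3 - <<'E'
from h import *
for n in('top','scene'):
    im,K,C=snap(n,n+'0.png'); print(n,K[0,0],C.round(3).tolist())
s=ctrl.get_state(); print({k:np.round(s[k],3).tolist() for k in s})
E
```

```text
top 417.10495123809034 [[-0.008, -0.991, 0.135, 0.434], [-1.0, 0.01, 0.021, 0.298], [-0.022, -0.135, -0.991, 0.946], [0.0, 0.0, 0.0, 1.0]]
scene 381.72086053667596 [[0.838, -0.394, 0.377, 0.236], [-0.545, -0.597, 0.588, -0.182], [-0.007, -0.698, -0.716, 0.713], [0.0, 0.0, 0.0, 1.0]]
{'time': 0.1, 'joint_positions': [1.213, 0.322, -0.07, 1.452, 0.023, 1.371, -0.057], 'qd': [0.001, -0.002, 0.0, -0.003, 0.0, 0.002, -0.0], 'joint_torque': [-0.0, -49.257, -0.406, -31.34, -0.064, 0.04, 0.0], 'position': [0.236, -0.605, 0.222], 'tool_rot': [-3.086, -0.58, 0.001], 'ft_force': [0.051, -0.858, -0.12], 'torque': [0.038, -0.022, -0.026], 'grip_force': 0.0, 'grip_width': 1.002}
```

View pics/top0.png

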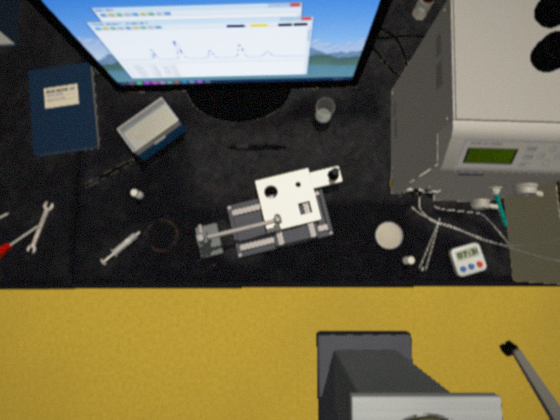

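View pics/scene0.png

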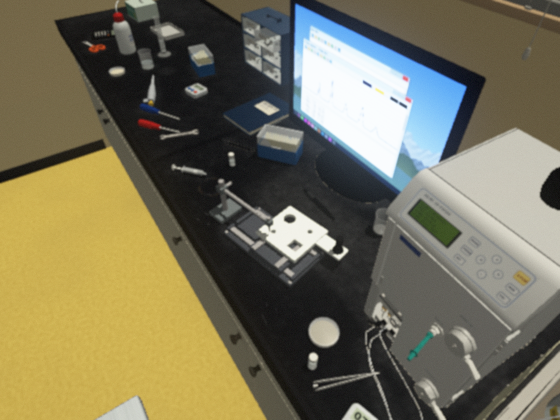

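The top view shows the plate near (288,198), its knob at (335,174), the round well at (271,191), the square well at (306,208), and the needle near (278,220). The post stands at the left, near (203,236). The scene view shows the same stage around (295,235). I'll enlarge both next.

```bash
python3 - <<'E'
from h import *
a=np.load('pics/top0.npz')['im'][155:265,185:365,::-1]; b=np.load('pics/scene0.npz')['im'][170:290,195:375,::-1]
cv2.imwrite('pics/c0.png',np.vstack([cv2.resize(a,None,fx=2.6,fy=2.6,interpolation=cv2.INTER_CUBIC),cv2.resize(b,None,fx=2.6,fy=2.6,interpolation=cv2.INTER_CUBIC)]))
t=np.load('pics/top0.npz');K,C=t['K'],t['C']
for n,u,v,z in(('round',271,191,.044),('sq',306,208,.044),('knob',335,174,.084),('needle',278,220,.085),('post',203,236,.085),('analyser near corner',395,192,0.0)):
    print(n,plane(K,C,u,v,z).round(3))
E
```

```text
round [0.59  0.329 0.044]
sq [0.552 0.253 0.044]
knob [0.618 0.193 0.084]
needle [0.522 0.313 0.085]
post [0.49  0.469 0.085]
analyser near corner [0.592 0.047 0.   ]
```

View pics/c0.png

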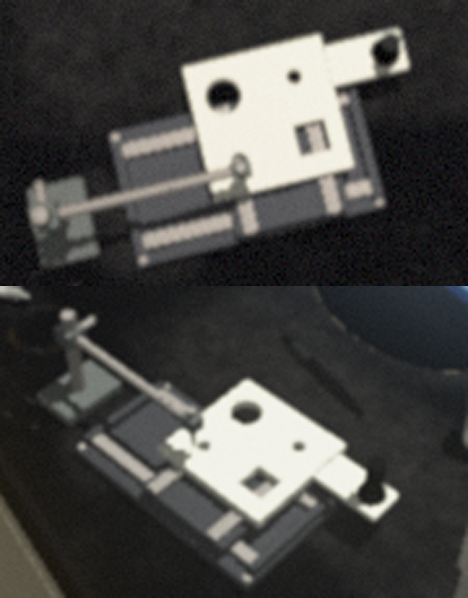

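The crops confirm it. In the top view the round well is at (271.2,191.5), the square well at (305,207.7) and the needle head at (277.3,219.6). The slides are turned about +12°. I haven't seen the bath yet, so I'll look from the wrist.

```bash
python3 - <<'E'
from h import *
im,K,C=snap('wrist','w0.png'); print(C.round(3).tolist(),K[0,0])
t=np.load('pics/top0.npz');K,C=t['K'],t['C']
for u,v,z in((510,195,.0),(510,285,0),(560,285,0),(508,200,.1),(508,280,.1),(300,287,0),(390,190,0),(390,90,.2),(457,120,.3)): print(u,v,z,plane(K,C,u,v,z).round(3))
E
```

```text
[[0.364, -0.892, -0.269, 0.31], [-0.931, -0.349, -0.103, -0.577], [-0.002, 0.289, -0.957, 0.384], [0.0, 0.0, 0.0, 1.0]] 366.74277429451615
510 195 0.0 [ 0.582 -0.212  0.   ]
510 285 0 [ 0.381 -0.196  0.   ]
560 285 0 [ 0.381 -0.305  0.   ]
508 200 0.1 [ 0.556 -0.154  0.1  ]
508 280 0.1 [ 0.397 -0.141  0.1  ]
300 287 0 [0.38  0.267 0.   ]
390 190 0 [0.597 0.058 0.   ]
390 90 0.2 [0.751 0.1   0.2  ]
457 120 0.3 [0.657 0.023 0.3  ]
```

View pics/w0.png

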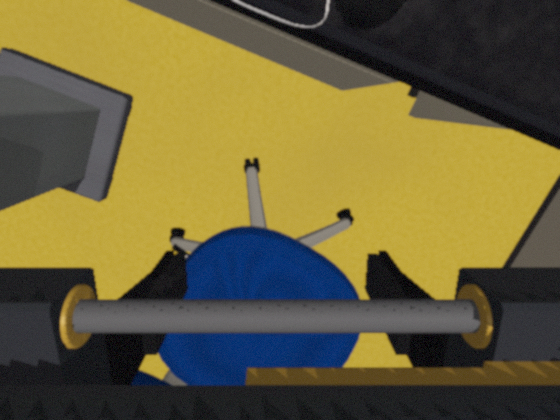

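The wrist view shows a stool seat below the gripper and the bench front edge (x≈0.38) running across the top. No bottles are in view yet. I'll retract and lift first.

```bash
python3 -m handwheel '[{"y":-0.02,"z":-0.02},{"y":-0.045,"z":-0.04},{"y":-0.07,"z":-0.06},{"y":-0.095,"z":-0.085},{"y":-0.12,"z":-0.11},{"y":-0.145,"z":-0.135},{"y":-0.17,"z":-0.16},{"y":-0.19,"z":-0.18},{"y":-0.2,"z":-0.19},{"y":-0.2,"z":-0.19}]'
python3 - <<'E'
from h import *
im,K,C=snap('wrist','w1.png'); s=ctrl.get_state(); print(np.round(s['joint_positions'],3),np.round(s['position'],3))
E
```

```text
[ 1.213  0.322 -0.07   1.451  0.023  1.371 -0.057] [ 0.236 -0.605  0.222]invalid input at $[0]: expected keys x, y, z, wx, wy, wz
```

View pics/w1.png

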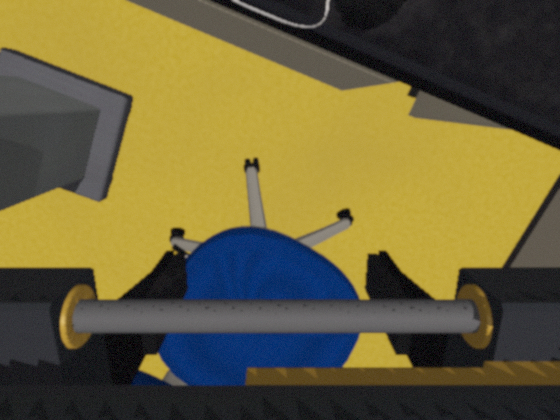

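The picture is unchanged because the call was refused: every row needs all six keys. I'll send the move again.

```bash
python3 -m handwheel '[{"x":0,"y":-0.02,"z":-0.02,"wx":0,"wy":0,"wz":0},{"x":0,"y":-0.045,"z":-0.04,"wx":0,"wy":0,"wz":0},{"x":0,"y":-0.07,"z":-0.06,"wx":0,"wy":0,"wz":0},{"x":0,"y":-0.095,"z":-0.085,"wx":0,"wy":0,"wz":0},{"x":0,"y":-0.12,"z":-0.11,"wx":0,"wy":0,"wz":0},{"x":0,"y":-0.145,"z":-0.135,"wx":0,"wy":0,"wz":0},{"x":0,"y":-0.17,"z":-0.16,"wx":0,"wy":0,"wz":0},{"x":0,"y":-0.19,"z":-0.18,"wx":0,"wy":0,"wz":0},{"x":0,"y":-0.2,"z":-0.19,"wx":0,"wy":0,"wz":0},{"x":0,"y":-0.2,"z":-0.19,"wx":0,"wy":0,"wz":0}]'
python3 - <<'E'
from h import *
s=ctrl.get_state(); print(np.round(s['joint_positions'],3),np.round(s['position'],3),R.from_rotvec(s['tool_rot']).as_matrix().round(3))
E
```

```text
time: 1.03
position: [0.1634, -0.4189, 0.4157]
tool_rot: [3.082, 0.58, 0.002]
ft_force: [-0.0, -0.7, 0.4]
grip_width: 0.999
grip_force: 0.0
[ 1.229 -0.129 -0.078  1.561 -0.01   1.703 -0.049] [ 0.163 -0.419  0.416] [[ 0.932  0.363  0.002]
 [ 0.363 -0.932 -0.006]
 [-0.     0.006 -1.   ]]
```

```bash
python3 -m handwheel '[{"x":0.039,"y":-0.002,"z":0,"wx":0,"wy":0,"wz":-5},{"x":0.078,"y":-0.007,"z":0,"wx":0,"wy":0,"wz":-10},{"x":0.116,"y":-0.015,"z":0,"wx":0,"wy":0,"wz":-15},{"x":0.154,"y":-0.027,"z":0,"wx":0,"wy":0,"wz":-20},{"x":0.172,"y":-0.035,"z":0,"wx":0,"wy":0,"wz":-22.5},{"x":0.172,"y":-0.035,"z":0,"wx":0,"wy":0,"wz":-22.5}]'
python3 - <<'E'
from h import *
im,K,C=snap('wrist','w2.png'); s=ctrl.get_state(); print(np.round(s['joint_positions'],3),np.round(s['position'],3))
for x,y,z in((.38,-.15,.0),(.38,-.15,.2),(.38,-.3,0.2),(.58,-.2,.2)): print(x,y,z,proj(K,C,[x,y,z]).round())
E
```

```text
time: 1.53
position: [0.3154, -0.3205, 0.4107]
tool_rot: [-2.905, -1.187, -0.001]
ft_force: [0.2, -0.2, 0.5]
grip_width: 1.0
grip_force: 0.0
[ 1.053 -0.121 -0.273  1.56  -0.033  1.701 -0.024] [ 0.313 -0.323  0.411]
0.38 -0.15 0.0 [223.  38.]
0.38 -0.15 0.2 [192.   2.]
0.38 -0.3 0.2 [307. 121.]
0.58 -0.2 0.2 [ 397. -145.]
```

View pics/w2.png

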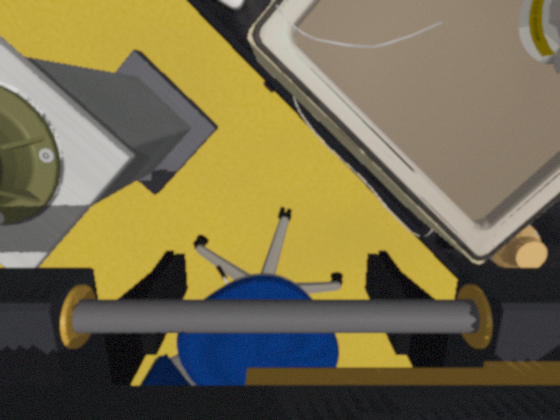

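The wrist view shows the bath at upper right, with its front rim from (260,40) to (480,250) and a bottle cap at (545,25), well beyond my path. The gripper is at z=0.41, so I'll keep swinging.

```bash
python3 -m handwheel '[{"x":0.039,"y":-0.002,"z":0,"wx":0,"wy":0,"wz":-5},{"x":0.078,"y":-0.007,"z":0,"wx":0,"wy":0,"wz":-10},{"x":0.116,"y":-0.015,"z":0,"wx":0,"wy":0,"wz":-15},{"x":0.154,"y":-0.027,"z":0,"wx":0,"wy":0,"wz":-20},{"x":0.190,"y":-0.042,"z":0,"wx":0,"wy":0,"wz":-25},{"x":0.225,"y":-0.060,"z":0,"wx":0,"wy":0,"wz":-30},{"x":0.258,"y":-0.081,"z":0,"wx":0,"wy":0,"wz":-35},{"x":0.289,"y":-0.105,"z":0,"wx":0,"wy":0,"wz":-40},{"x":0.289,"y":-0.105,"z":0,"wx":0,"wy":0,"wz":-40}]'
python3 - <<'E'
from h import *
s=ctrl.get_state(); print(np.round(s['joint_positions'],3),np.round(s['position'],3))
E
```

```text
time: 2.33
position: [0.4479, -0.0411, 0.4121]
tool_rot: [-2.323, -2.113, -0.004]
ft_force: [-0.8, 2.3, 0.1]
grip_width: 1.002
grip_force: 0.0
[ 0.745 -0.132 -0.618  1.548 -0.08   1.701  0.026] [ 0.448 -0.041  0.412]
```

```bash
python3 -m handwheel '[{"x":0.037,"y":-0.005,"z":0,"wx":0,"wy":0,"wz":-4},{"x":0.075,"y":-0.007,"z":0,"wx":0,"wy":0,"wz":-8},{"x":0.112,"y":-0.005,"z":0,"wx":0,"wy":0,"wz":-12},{"x":0.145,"y":0.01,"z":0.01,"wx":0,"wy":0,"wz":-15},{"x":0.175,"y":0.03,"z":0.025,"wx":0,"wy":0,"wz":-17.4},{"x":0.195,"y":0.05,"z":0.04,"wx":0,"wy":0,"wz":-17.4},{"x":0.208,"y":0.063,"z":0.052,"wx":0,"wy":0,"wz":-17.4},{"x":0.208,"y":0.063,"z":0.052,"wx":0,"wy":0,"wz":-17.4},{"x":0.208,"y":0.063,"z":0.052,"wx":0,"wy":0,"wz":-17.4}]'
python3 - <<'E'
from h import *
im,K,C=snap('wrist','w3.png'); s=ctrl.get_state(); print(np.round(s['joint_positions'],3),np.round(s['position'],3))
for n,p in(('round',(.59,.329,.044)),('sq',(.552,.253,.044)),('knob',(.618,.193,.084)),('ndl',(.522,.313,.052))): print(n,proj(K,C,p).round())
E
```

```text
time: 3.08
position: [0.5325, 0.15, 0.3582]
tool_rot: [-1.993, -2.423, 0.004]
ft_force: [-0.0, -0.0, 0.2]
grip_width: 0.997
grip_force: 0.0
[ 0.476  0.163 -0.906  1.434  0.127  1.609 -0.225] [0.532 0.15  0.359]
round [354.  25.]
sq [308.  85.]
knob [355. 148.]
ndl [295.  26.]
```

View pics/w3.png

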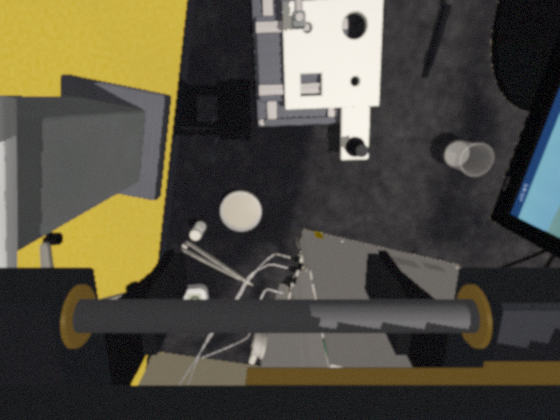

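The wrist view matches the predictions to within 3 px: round well (354,25), square well (311,84), and the black knob near (358,148). The needle head is near (300,22). I'll refine these with an enlargement and contours.

```bash
python3 - <<'E'
from h import *
for f,box in(('top0',(240,165,350,235)),('w3',(280,0,390,165))):
    t=np.load(f'pics/{f}.npz');K,C,im=t['K'],t['C'],t['im']; x0,y0,x1,y1=box
    g=cv2.cvtColor(im,cv2.COLOR_RGB2GRAY)[y0:y1,x0:x1]
    g=cv2.resize(g,None,fx=4,fy=4,interpolation=cv2.INTER_CUBIC)
    cs,h=cv2.findContours((g>150).astype(np.uint8),cv2.RETR_CCOMP,cv2.CHAIN_APPROX_NONE)
    for c,hh in zip(cs,h[0]):
        a=cv2.contourArea(c)/16
        if a<15: continue
        (u,v),wh,an=cv2.minAreaRect(c); u,v=u/4+x0-.375,v/4+y0-.375
        print(f,'hole' if hh[3]>=0 else 'outer',round(a),round(u,1),round(v,1),np.round(np.array(wh)/4,1),round(an,1),plane(K,C,u,v,.044).round(4))
t=np.load('pics/w3.npz'); im=t['im'][0:165,240:420,::-1]
cv2.imwrite('pics/c3.png',cv2.resize(im,None,fx=3.5,fy=3.5,interpolation=cv2.INTER_CUBIC))
E
```

```text
top0 outer 42 322.4 227.1 [5.3 9.4] 76.8 [0.5095 0.218  0.044 ]
top0 outer 39 339.4 177.1 [ 6.2 12.6] 20.1 [0.6193 0.1782 0.044 ]
top0 outer 3358 288.3 197.6 [95.6 70.2] 4.0 [0.575  0.2909 0.044 ]
top0 hole 81 304.6 207.3 [11.5 11.8] 75.5 [0.5533 0.2557 0.044 ]
top0 hole 123 270.5 191.0 [13.2 11.8] 0.0 [0.5901 0.3298 0.044 ]
top0 hole 18 297.7 184.1 [4.9 4.8] 45.0 [0.6048 0.27   0.044 ]
w3 outer 171 354.2 152.9 [14.  28.2] 90.0 [0.6282 0.1837 0.044 ]
w3 outer 11270 330.4 71.2 [100.3 147.3] 2.3 [0.5746 0.2741 0.044 ]
w3 hole 61 354.6 80.7 [8.5 9. ] 45.0 [0.6062 0.2692 0.044 ]
w3 hole 239 310.9 84.2 [21.8 20.3] 89.0 [0.5546 0.2549 0.044 ]
w3 hole 19 308.7 27.9 [4.8 9.6] 19.5 [0.5383 0.3157 0.044 ]
w3 hole 459 355.3 25.3 [22.2 27.2] 10.5 [0.5914 0.329  0.044 ]
```

View pics/c3.png

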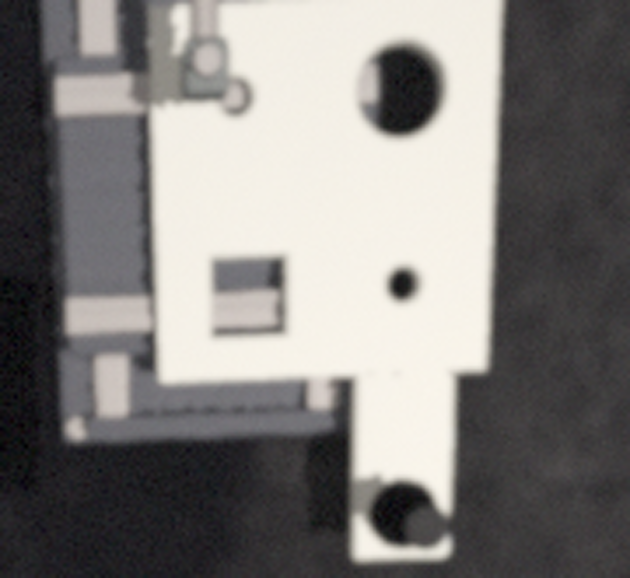

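The enlargement shows the round well at (401,88) in crop pixels, the square at (249,296), a 12 mm well at (237,95), the needle head disc at (207,55), the knob top disc at (428,524), and its foot at (402,513).

```bash
python3 - <<'E'
from h import *
w=np.load('pics/w3.npz');t=np.load('pics/top0.npz')
W=w['K'],w['C'];T=t['K'],t['C']
cr=lambda u,v:(u/3.5+240-.36,v/3.5-.36)
nh=cr(207,55); print('needle tri',cross(ray(*W,*nh),ray(*T,277.0,219.2)))
for z in(.085,.1): print('needle',z,plane(*W,*nh,z).round(4),plane(*T,277.0,219.2,z).round(4))
kt=cr(428,524); kf=cr(402,513)
print('knob',plane(*W,*kt,.084).round(4),plane(*W,*kf,.050).round(4),plane(*T,185+388/2.6,155+45/2.6,.084).round(4))
s=ctrl.get_state(); M=R.from_rotvec(s['tool_rot']).as_matrix(); print(M.round(3),s['position'])
E
```

```text
needle tri (array([0.52281931, 0.31521964, 0.09678812]), np.float64(0.0012683822409953838))
needle 0.085 [0.5235 0.318  0.085 ] [0.5235 0.3152 0.085 ]
needle 0.1 [0.5233 0.3148 0.1   ] [0.5219 0.3149 0.1   ]
knob [0.6268 0.1932 0.084 ] [0.625  0.1925 0.05  ] [0.6215 0.1941 0.084 ]
[[-0.192  0.981 -0.002]
 [ 0.981  0.192 -0.   ]
 [ 0.    -0.002 -1.   ]] [0.53237294 0.14976981 0.35940577]
```

```bash
python3 -m handwheel '[{"x":0.01,"y":0.035,"z":0,"wx":0,"wy":0,"wz":-1.5},{"x":0.02,"y":0.07,"z":0.01,"wx":0,"wy":0,"wz":-1.5},{"x":0.025,"y":0.099,"z":0.035,"wx":0,"wy":0,"wz":-1.5},{"x":0.025,"y":0.099,"z":0.07,"wx":0,"wy":0,"wz":-1.5},{"x":0.025,"y":0.099,"z":0.105,"wx":0,"wy":0,"wz":-1.5},{"x":0.025,"y":0.099,"z":0.14,"wx":0,"wy":0,"wz":-1.5},{"x":0.025,"y":0.099,"z":0.17,"wx":0,"wy":0,"wz":-1.5},{"x":0.025,"y":0.099,"z":0.19,"wx":0,"wy":0,"wz":-1.5},{"x":0.025,"y":0.099,"z":0.2,"wx":0,"wy":0,"wz":-1.5},{"x":0.025,"y":0.099,"z":0.2,"wx":0,"wy":0,"wz":-1.5}]' 0.06
python3 - <<'E'
from h import *
im,K,C=snap('wrist','w4.png'); s=ctrl.get_state(); print(np.round(s['joint_positions'],3),np.round(s['position'],4)); print(R.from_rotvec(s['tool_rot']).as_matrix().round(3))
print(proj(K,C,(.625,.193,.084)),proj(K,C,(.625,.193,.05)))
E
```

```text
time: 3.97
position: [0.6237, 0.1926, 0.1588]
tool_rot: [-1.965, -2.45, 0.006]
ft_force: [0.2, -0.9, 0.6]
grip_width: 0.69
grip_force: 0.0
[ 0.29   0.499 -0.859  1.497  0.385  1.322 -0.384] [0.6246 0.1936 0.1608]
[[-0.218  0.976  0.   ]
 [ 0.976  0.218 -0.001]
 [-0.001 -0.    -1.   ]]
[277.54872093 221.40621334] [277.49832011 207.37021361]
```

View pics/w4.png

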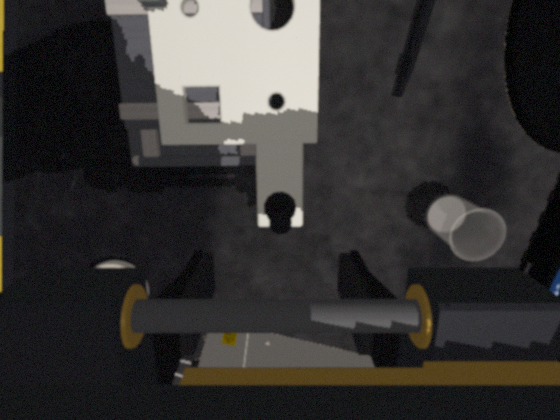

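The knob top is at (281,221) against a predicted (277.5,221), so it sits about 2 mm along tool +y. I'll descend with that correction and grip.

```bash
python3 -m handwheel '[{"x":0,"y":0.002,"z":0.02,"wx":0,"wy":0,"wz":0},{"x":0,"y":0.002,"z":0.04,"wx":0,"wy":0,"wz":0},{"x":0,"y":0.002,"z":0.06,"wx":0,"wy":0,"wz":0},{"x":0,"y":0.002,"z":0.08,"wx":0,"wy":0,"wz":0},{"x":0,"y":0.002,"z":0.095,"wx":0,"wy":0,"wz":0},{"x":0,"y":0.002,"z":0.103,"wx":0,"wy":0,"wz":0},{"x":0,"y":0.002,"z":0.107,"wx":0,"wy":0,"wz":0},{"x":0,"y":0.002,"z":0.107,"wx":0,"wy":0,"wz":0},{"x":0,"y":0.002,"z":0.107,"wx":0,"wy":0,"wz":0}]'
python3 -m handwheel '[{"x":0,"y":0,"z":0,"wx":0,"wy":0,"wz":0},{"x":0,"y":0,"z":0,"wx":0,"wy":0,"wz":0},{"x":0,"y":0,"z":0,"wx":0,"wy":0,"wz":0},{"x":0,"y":0,"z":0,"wx":0,"wy":0,"wz":0},{"x":0,"y":0,"z":0,"wx":0,"wy":0,"wz":0},{"x":0,"y":0,"z":0,"wx":0,"wy":0,"wz":0},{"x":0,"y":0,"z":0,"wx":0,"wy":0,"wz":0},{"x":0,"y":0,"z":0,"wx":0,"wy":0,"wz":0}]' 0 20
```

```text
time: 4.77
position: [0.627, 0.1962, 0.0548]
tool_rot: [1.962, 2.453, 0.002]
ft_force: [0.3, 1.5, 0.4]
grip_width: 0.694
grip_force: 0.0
time: 5.43
position: [0.6261, 0.1958, 0.0534]
tool_rot: [-1.962, -2.454, 0.0]
ft_force: [2.3, -0.1, -0.0]
grip_width: 0.169
grip_force: 19.7
```

```bash
python3 -m handwheel '[{"x":0,"y":-0.005,"z":0,"wx":0,"wy":0,"wz":0},{"x":0,"y":-0.014,"z":0,"wx":0,"wy":0,"wz":0},{"x":0,"y":-0.023,"z":0,"wx":0,"wy":0,"wz":0},{"x":0,"y":-0.032,"z":0,"wx":0,"wy":0,"wz":0},{"x":0.001,"y":-0.041,"z":0,"wx":0,"wy":0,"wz":0},{"x":0.001,"y":-0.05,"z":0,"wx":0,"wy":0,"wz":0},{"x":0.001,"y":-0.059,"z":0,"wx":0,"wy":0,"wz":0},{"x":0.001,"y":-0.066,"z":0,"wx":0,"wy":0,"wz":0},{"x":0.001,"y":-0.0695,"z":0,"wx":0,"wy":0,"wz":0},{"x":0.001,"y":-0.0695,"z":0,"wx":0,"wy":0,"wz":0}]'
python3 - <<'E'
from h import *
snap('wrist','w5.png'); im,K,C=snap('top','t5.png'); s=ctrl.get_state(); print(np.round(s['joint_positions'],3),np.round(s['position'],4))
w=np.load('pics/w5.npz')['im'][0:300,60:460,::-1]; t=im[160:250,220:360,::-1]
print(proj(K,C,(.523,.315,.044)))
cv2.imwrite('pics/c5.png',np.vstack([w,cv2.resize(t,(400,257),interpolation=cv2.INTER_CUBIC)]))
E
```

```text
time: 6.27
position: [0.5567, 0.1812, 0.0534]
tool_rot: [-1.961, -2.454, 0.003]
ft_force: [-0.9, -0.3, 0.1]
grip_width: 0.168
grip_force: 20.0
[ 0.343  0.471 -0.861  1.774  0.4    1.084 -0.435] [0.5576 0.1814 0.0534]
[277.47939752 221.3731085 ]
```

View pics/c5.png

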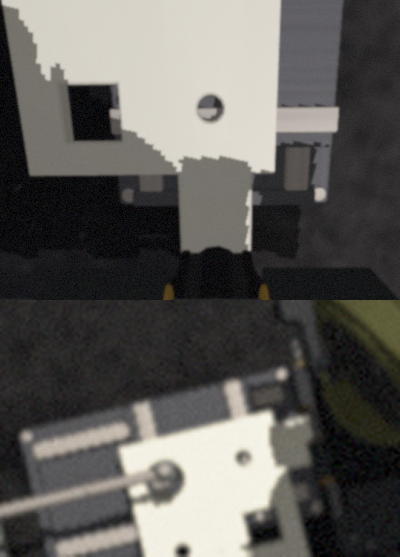

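The wrist half shows the square well at about (155,112) and a 12 mm well at (270,108), both in full-image pixels. The top half shows the needle head sitting on the round well near (277.7,222). I'll check this with the small well and the square, which keep known offsets from the round well.

```bash
python3 - <<'E'
from h import *
n=np.array([.5228,.3152]); r0=np.array([.591,.3295]); sm=np.array([.6055,.2696])-r0; sq=np.array([.554,.255])-r0
w=np.load('pics/w5.npz');t=np.load('pics/t5.npz')
W=w['K'],w['C'];T=t['K'],t['C']
a=plane(*W,270,108,.044)[:2]; b=plane(*T,305,215.3,.044)[:2]; c=plane(*W,155,112,.044)[:2]
for k,p in(('small wrist',a-sm),('small top',b-sm),('sq wrist',c-sq)): print(k,'round at',p.round(4),'err',(p-n).round(4))
print('tcp motion',r0+np.array([.5572,.1813])-[.6265,.196]-n)
M=R.from_rotvec(ctrl.get_state()['tool_rot']).as_matrix(); d=n-(n+sq); print('next',d, M[:2,:2].T@d)
E
```

```text
small wrist round at [0.5233 0.3146] err [ 0.0005 -0.0006]
small top round at [0.5212 0.315 ] err [-0.0016 -0.0002]
sq wrist round at [0.5245 0.316 ] err [0.0017 0.0008]
tcp motion [-0.0011 -0.0004]
next [0.037  0.0745] [0.06453729 0.05248032]
```

The round well is within 2 mm of the needle. I'll hold about 2 s, then step x +0.064, y +0.052 (diagonal, in tool axes).

```bash
for i in 1 2; do python3 -m handwheel '[{"x":0,"y":0,"z":0,"wx":0,"wy":0,"wz":0},{"x":0,"y":0,"z":0,"wx":0,"wy":0,"wz":0},{"x":0,"y":0,"z":0,"wx":0,"wy":0,"wz":0},{"x":0,"y":0,"z":0,"wx":0,"wy":0,"wz":0},{"x":0,"y":0,"z":0,"wx":0,"wy":0,"wz":0},{"x":0,"y":0,"z":0,"wx":0,"wy":0,"wz":0},{"x":0,"y":0,"z":0,"wx":0,"wy":0,"wz":0},{"x":0,"y":0,"z":0,"wx":0,"wy":0,"wz":0},{"x":0,"y":0,"z":0,"wx":0,"wy":0,"wz":0},{"x":0,"y":0,"z":0,"wx":0,"wy":0,"wz":0}]' | head -2; done
python3 -m handwheel '[{"x":0,"y":0,"z":0,"wx":0,"wy":0,"wz":0},{"x":0,"y":0,"z":0,"wx":0,"wy":0,"wz":0},{"x":0,"y":0,"z":0,"wx":0,"wy":0,"wz":0},{"x":0,"y":0,"z":0,"wx":0,"wy":0,"wz":0}]' | head -2
python3 -m handwheel '[{"x":0.004,"y":0.003,"z":0,"wx":0,"wy":0,"wz":0},{"x":0.012,"y":0.010,"z":0,"wx":0,"wy":0,"wz":0},{"x":0.021,"y":0.017,"z":0,"wx":0,"wy":0,"wz":0},{"x":0.030,"y":0.024,"z":0,"wx":0,"wy":0,"wz":0},{"x":0.039,"y":0.032,"z":0,"wx":0,"wy":0,"wz":0},{"x":0.048,"y":0.039,"z":0,"wx":0,"wy":0,"wz":0},{"x":0.056,"y":0.046,"z":0,"wx":0,"wy":0,"wz":0},{"x":0.062,"y":0.050,"z":0,"wx":0,"wy":0,"wz":0},{"x":0.0645,"y":0.0525,"z":0,"wx":0,"wy":0,"wz":0},{"x":0.0645,"y":0.0525,"z":0,"wx":0,"wy":0,"wz":0}]'
python3 - <<'E'
from h import *
snap('wrist','w6.png'); snap('top','t6.png'); s=ctrl.get_state(); print(np.round(s['joint_positions'],3),np.round(s['position'],4))
print('moved',np.array(s['position'])[:2]-[.5574,.1814])
E
```

```text
time: 7.2
position: [0.5582, 0.1816, 0.0535]
time: 8.03
position: [0.5582, 0.1816, 0.0535]
time: 8.37
position: [0.5582, 0.1816, 0.0535]
time: 9.2
position: [0.5954, 0.2582, 0.0535]
tool_rot: [-1.96, -2.454, -0.003]
ft_force: [-0.1, 0.7, -2.0]
grip_width: 0.166
grip_force: 20.0
[ 0.171  0.589 -0.825  1.615  0.464  1.143 -0.544] [0.5954 0.2568 0.0535]
moved [0.03803685 0.0754374 ]
```

```bash
python3 -m handwheel '[{"x":0,"y":0,"z":0,"wx":0,"wy":0,"wz":0},{"x":0,"y":0,"z":0,"wx":0,"wy":0,"wz":0},{"x":0,"y":0,"z":0,"wx":0,"wy":0,"wz":0},{"x":0,"y":0,"z":0,"wx":0,"wy":0,"wz":0},{"x":0,"y":0,"z":0,"wx":0,"wy":0,"wz":0},{"x":0,"y":0,"z":0,"wx":0,"wy":0,"wz":0}]' 0.05
python3 -m handwheel '[{"x":0,"y":0,"z":-0.01,"wx":0,"wy":0,"wz":0},{"x":0,"y":0,"z":-0.025,"wx":0,"wy":0,"wz":0},{"x":0,"y":0,"z":-0.045,"wx":0,"wy":0,"wz":0},{"x":0,"y":0,"z":-0.065,"wx":0,"wy":0,"wz":0},{"x":0,"y":0,"z":-0.09,"wx":0,"wy":0,"wz":0},{"x":0,"y":0,"z":-0.12,"wx":0,"wy":0,"wz":0},{"x":0,"y":0,"z":-0.15,"wx":0,"wy":0,"wz":0},{"x":0,"y":0,"z":-0.17,"wx":0,"wy":0,"wz":0},{"x":0,"y":0,"z":-0.18,"wx":0,"wy":0,"wz":0},{"x":0,"y":0,"z":-0.18,"wx":0,"wy":0,"wz":0}]'
python3 - <<'E'
from h import *
n=np.array([.5228,.3152])
exp={'sq':n,'round':n+[.037,.0745],'small':n+[.0515,.0146]}
for f in('wrist','top'):
    im,K,C=snap(f,f+'7.png'); g=cv2.cvtColor(im,cv2.COLOR_RGB2GRAY)
    g=cv2.resize(g,None,fx=4,fy=4,interpolation=cv2.INTER_CUBIC)
    print(f,{k:proj(K,C,np.r_[p,.044]).round().tolist() for k,p in exp.items()})
    for th in(150,90):
        cs,h=cv2.findContours((g>th).astype(np.uint8),cv2.RETR_CCOMP,cv2.CHAIN_APPROX_NONE)
        for c,hh in zip(cs,h[0]):
            a=cv2.contourArea(c)/16
            if a<12 or a>2500 or hh[3]<0: continue
            (u,v),wh,an=cv2.minAreaRect(c); u,v=u/4-.375,v/4-.375; p=plane(K,C,u,v,.044)[:2]
            if np.linalg.norm(p-n)<.12: print(th,round(a),round(u,1),round(v,1),np.round(np.array(wh)/4,1),p.round(4),{k:(p-q).round(4).tolist() for k,q in exp.items() if np.linalg.norm(p-q)<.02})
E
```

```text
time: 9.8
position: [0.5952, 0.2557, 0.0536]
tool_rot: [1.962, 2.453, -0.0]
ft_force: [-0.4, 0.1, 0.2]
grip_width: 0.522
grip_force: 0.0
time: 10.63
position: [0.5963, 0.2572, 0.2375]
tool_rot: [1.96, 2.451, 0.008]
ft_force: [-0.3, -0.1, -0.1]
grip_width: 0.575
grip_force: 0.0
wrist {'sq': [211.0, 108.0], 'round': [267.0, 32.0], 'small': [268.0, 104.0]}
150 630 268.6 32.1 [31.7 36.7] [0.5613 0.3898] {'round': [0.0015, 0.0001]}
90 26 182.5 208.7 [8.1 4.7] [0.5116 0.2119] {}
90 383 226.6 208.3 [ 7.9 66.5] [0.5549 0.2221] {}
90 566 274.8 192.2 [32.8 24.2] [0.5987 0.2491] {}
90 103 270.5 103.5 [11.2 11.8] [0.5761 0.331 ] {'small': [0.0018, 0.0012]}
90 545 210.5 108.2 [27.8 33.2] [0.5223 0.3146] {'sq': [-0.0005, -0.0006]}
90 166 276.2 32.6 [14.2 32.8] [0.5679 0.3908] {'round': [0.0081, 0.0011]}
top {'sq': [277.0, 221.0], 'round': [243.0, 205.0], 'small': [271.0, 198.0]}
150 89 242.8 204.6 [13.3 11.6] [0.5606 0.3906] {'round': [0.0008, 0.0009]}
90 84 277.3 221.6 [12.6 11.6] [0.5225 0.3154] {'sq': [-0.0003, 0.0002]}
90 30 244.0 202.6 [10.8  5.6] [0.5651 0.388 ] {'round': [0.0053, -0.0017]}
90 21 269.8 198.2 [5.3 5.1] [0.5741 0.3314] {'small': [-0.0002, 0.0016]}
```

All wells are within about 2 mm of where they should be, and the gripper is clear.

```bash
python3 -c "
from bench import ctrl
print(ctrl.close_job())"
```

```text
the job is handed in; nothing more can be done
None
```

The job is handed in at about 11 s: the round well stood under the needle for about 2 s, and the square well now rests there (both within about 2 mm as measured), with the knob released and the gripper clear; the hand-in returned no verdict.

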